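# Turn the tube block round and dock it

## Task

The white tube block lies the wrong way round for loading: swing it end for end on the bench, without lifting or tipping it and without anything touching the screwed-down decapper or reader, so that its bevelled nose leads towards the dock's end stop. Then slide it home in the corner of the aluminium dock, long side flush against the back rail and nose against the end stop, leave it there, and do not disturb the bottle, beaker or slide box.

Things in the scene. Friction and masses are not known exactly. Their poses are not given: they have to be found in the camera images.
- block: White tube block, 200 long x 88 wide (too wide to grasp), 44 mm tall, tube caps up to 54 mm; about 0.5 kg, starts with its nose away from the end stop. +x points along it to the nose, +z up; origin under its middle at bench level. On four rubber feet 6 mm high at x = +-42, y = +-30 mm; slides at a few N. Pushed sideways 70 mm from its middle, it swings about a point some 40 mm beyond the middle.
- block_nose (a point): Middle of the block's nose face (100 mm from its middle along its +x, 25 mm above the bench). The nose is the end without holes, its two upright corners bevelled off by 24 mm, leaving a flat 40 mm wide.
- block_tail (a point): Middle of the block's square tail face (100 mm from its middle along its -x, 25 mm above the bench).
- dock: Fixed L-shaped aluminium dock, 34 tall, 14 mm thick, a white housing (50 tall) behind it. Origin at bench level on the rail's face towards the robot; +x points away from the robot into the rail. The face is x = 0, from y = -170 to +130 mm. The end stop, at the rail's +y end (robot's left), has its inner face at y = +100 and reaches to x = -90 mm. Docked block: origin at x = -44, y = 0 mm, nose to +y.
- decapper: Screwed-down grey round decapper post, 40 mm dia. and 54 mm tall on a 54 mm dia., 6 mm thick flange; origin at the centre of its foot. Must not be touched. It and the reader stand left and right of the block, either way round.
- reader: Screwed-down grey plastic tube reader, a box 50 x 44 mm, 52 mm tall; origin at the centre of its foot. Must not be touched.
- reagent: Loose capped reagent bottle, 60 mm dia., 110 mm tall, standing aside; origin at the centre of its foot. Leave alone.
- beaker: Loose white plastic beaker, 64 mm dia. rim, 70 mm tall; origin at the centre of its foot. Leave alone.
- slidebox: Loose grey slide box, 80 x 50 x 35 mm; origin at the centre of its foot. Leave alone.
There are look-alikes about, which are no part of the job. What is meant by the block is not red or turquoise, and is the smaller of those in its own colour.

How it is judged:
At the end, for the whole second after the job is handed in: The block stands flat and still on the bench in the dock's corner, nose towards the end stop: both ends of its long side within 6 mm of the back rail, and its nose within 6 mm of the end stop (x of block_nose in the frame of dock between -0.05 and -0.036 m and x of block_tail in the frame of dock between -0.05 and -0.036 m and y of block_nose in the frame of dock between 0.094 and 0.106 m and angle between block's own z axis and vertical below 0.04 rad and height (world z) of block below 0.005 m and linear speed of block below 0.01 m/s and angular speed of block below 0.05 rad/s); the robot touches nothing.
It fails at once if the block is lifted more than 15 mm or tipped more than 0.2 rad (11 degrees) (height (world z) of block above 0.015 m or angle between block's own z axis and vertical above 0.2 rad).
It fails at once if the decapper or the reader is touched by the block or the robot (over 1 N) (contact force between any of decapper, reader and block above 1 N or contact force between any of decapper, reader and the arm above 1 N or contact force between any of decapper, reader and the fingers above 1 N).
It fails at once if the bottle, the beaker or the slide box is moved more than 15 mm (distance of any of reagent, beaker, slidebox from where it was at the start of the episode above 0.015 m).
It also fails if it takes over 69 s, if anything falls off the work surface, if the arm or the gripper's body presses on something with over 40 N, if the wrist force passes 120 N, or if a joint passes its speed limit or range.

## Robot

A 6-joint arm with a two-finger parallel gripper is mounted at the origin on the work surface. World frame = base frame: x ahead of the robot, y to its left, z up, the work surface at z = 0. Lengths are in m, angles in rad, forces in N, time in s.
With the tool pointing down it reaches from about 0.35 to 0.975 m from the base axis. Payload 4.9 kg.
Tool frame: the origin (TCP) lies at the very end of the fingers, on their centre line; the grasp point (between the pads) lies behind it (manip.pinch_z is the y of the grasp point in the tool frame, in m); y points along the fingers, x is the direction in which the jaws open and shut, and the axes are right-handed (so a half turn about y gives the same grasp; the last joint's range is limited). The gripper opens to 85 mm and grips with 20 to 120 N. Pads are 22 mm wide; open, the fingers measure 114 mm over their backs; the gripper's body (76 mm by 85 mm) begins 54 mm behind the grasp point. The pads swing forward as they close: fully open they stand 13 mm farther back than shut.
Start: joints at [-1.407, 0.053, 1.613, -0, 1.476, -0.119], TCP at [0.174, -0.6, 0.231] pointing down, gripper open.
Joint ranges: [-3.01, 3.01], [-1.01, 2.22], [0.06, 2.58], [-1.02, 4.17], [0.09, 2.62], [-3.14, 3.14]. Speed limits (rad/s): [2.57, 2.57, 3.14, 3.14, 3.14, 3.14].

## Interface

Orientations are given as a unit quaternion [w, x, y, z].
In Python, from plant import manip gives the robot as it stands.
- The arm moves only by the tool drive_tool, never from a script. Its argument "motion" is a list of rows, each a list of 3 entries, a list of its own where there are three numbers: the shift along the tool's x, y, z in units of 25 mm (1.0 is 25 mm), then the turn, a rotation vector about the tool's x, y, z in units of 5 degrees (1.0 is 5 degrees), then the closure, from -1 (fully open) to 1 (shut). A call has 1 to 12 rows; each row shifts and turns the commanded pose from where the row before left it, along the tool's axes as they then stand; what a row does not reach is not made up. A row lasts 1/10 s, in which the tool goes at most 50 mm and 8.59 degrees, less where a joint would pass 70% of its speed; a pose out of reach is approached as far as the arm can. A call is refused whole if a number of a shift passes 1 or a number of a turn 1, either way. A call with a gripper value outside its range is refused whole. The fingers move at their own pace and stop on an object; the grip force is fixed at half the most. Time passes only in rows, so rows that do not move let the fingers close. It gives the time, the measured TCP pose, the force and the opening at its end, in the units of the state.
- manip.state(): the state, without advancing time (a new reading comes with each control period).
- manip.grab_frame(name): name is "scene" or "top" or "wrist"; returns a dict with "img" (384x512x3 uint8, blue, green, red), "range_z" (384x512 float32, m along the optical axis (not along the pixel's ray), 0 where there is no reading), "camera_matrix" (3x3 intrinsics, pixels), "world_from_camera" (4x4, takes a point from camera to world coordinates); the wrist camera has in their place "T_tool_cam" (4x4, takes a point from camera to tool coordinates, whose origin is the TCP and whose axes are the tool frame's). Camera axes: x right, y down, z forward; pixel columns grow to the right and rows downward; lengths in m; the calibration is good to about 2 mm. A picture is of the moment at which its call begins: read the wrist's pose just before it.
- manip.job_done(): hands the job in, once; it reports no verdict.
The state is a dict: "time": time; "joint_pos": joint angles; "joint_vel": joint speeds; "joint_efforts": joint torques, N m; "tool_pos": TCP position; "tool_rot": TCP orientation; "contact_force": force on the tool from outside, world axes, zero at the start; "ft_torque": the same for the moment, N m; "gripper_width": opening from 0.0 (shut) to 1.0 (fully open).
Only numpy, scipy, OpenCV 4.12 (cv2) and the standard library are available. Lean on these libraries where they do the work, as an engineer would, in place of code of your own. Each camera call takes 0.05 s, during which the arm holds its last target. There are 200 camera calls.

## Working session

There is one attempt and no reset: what is moved stays moved. The work goes in short steps, Python scripts to look and compute and a tool call to move; the robot and the scene stay as the last step left them, time stands still between calls to the robot, and variables do not carry over. Pictures are saved under pics/ and viewed, about 8 in all and at most 12, crops included, and the job is handed in when it is done.

Besides the shell and the picture viewer there is one more tool, called after "Request:" as name([rows], argument=value, ...), one row to a line, values as JSON. drive_tool: Moves the arm, as the interface text tells. Its arguments: {"type":"object","properties":{"motion":{"type":"array","items":{"type":"array"}}},"required":["motion"]}

```bash
ls; mkdir -p pics
python3 - <<'E'
from plant import manip
import cv2,numpy as np,pickle
s=manip.state();print(s, manip.pinch_z)
d={}
for n in("top","scene"):
    f=manip.grab_frame(n);d[n]=f;cv2.imwrite(f"pics/{n}0.png",f["img"]);print(n,f["camera_matrix"],f["world_from_camera"])
pickle.dump(d,open("f0.pkl","wb"))
E
```

```text
pics
{'time': 0.0, 'joint_pos': array([-1.40697065e+00,  5.33372506e-02,  1.61428286e+00, -8.38679145e-06,
        1.47602670e+00, -1.19006643e-01]), 'joint_vel': array([-3.76911171e-04,  1.66692331e-03, -6.09685318e-04,  3.07246679e-05,
       -1.88449319e-03,  1.80720081e-03]), 'joint_efforts': array([-1.80806852e-03, -3.93682086e+01, -3.70176744e+01, -2.79181168e-04,
        6.88008178e-03,  1.15631698e-05]), 'tool_pos': array([ 0.17431421, -0.59954793,  0.23008184]), 'tool_rot': array([ 0.56598098, -0.56498143,  0.42506256, -0.42400865]), 'contact_force': array([ 0.26911476, -0.44131267, -0.03425991]), 'ft_torque': array([0.01365128, 0.01445365, 0.02412071]), 'gripper_width': 1.0052255196199122} -0.0187
top [[484.85765299   0.         264.93377417]
 [  0.         484.85765299 188.9796827 ]
 [  0.           0.           1.        ]] [[ 3.46583219e-02 -9.76231364e-01  2.13941872e-01  1.62079362e-01]
 [-9.99399045e-01 -3.37282477e-02  7.99712828e-03  2.76271708e-02]
 [-5.91163023e-04 -2.14090469e-01 -9.76813658e-01  1.56620256e+00]
 [ 0.00000000e+00  0.00000000e+00  0.00000000e+00  1.00000000e+00]]
scene [[449.03048807   0.         256.75908992]
 [  0.         449.03048807 195.63412385]
 [  0.           0.           1.        ]] [[-0.47124567  0.76472058 -0.43946554  1.06738888]
 [ 0.88198171  0.40519453 -0.24067749  0.34189503]
 [-0.005982   -0.50101879 -0.86541573  1.20489083]
 [ 0.          0.          0.          1.        ]]
```

View pics/top0.png

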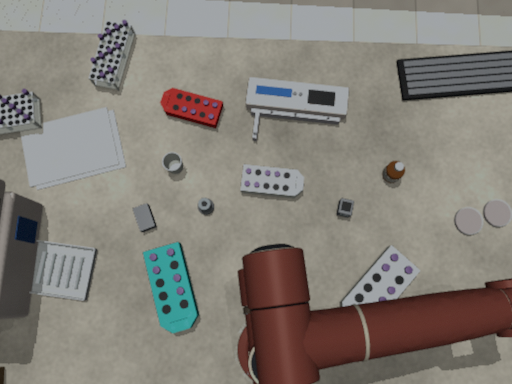

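View pics/scene0.png

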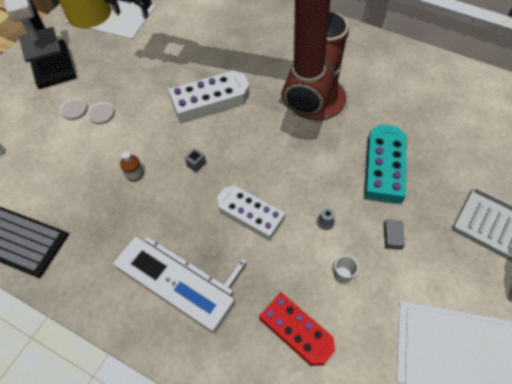

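Top view: the candidates for the block are the small white one (271,180), nose to the right; the larger white one (380,285), a decoy by size; red (192,107) and turquoise (170,287), decoys by colour. I choose (271,180). Decapper (205,205), reader (346,207), dock rail (297,115) with end stop (256,124), bottle (396,171), beaker (173,163), slide box (144,217). I'll now measure these and check the block in a crop.

```bash
cat > h.py <<'E'
import numpy as np,cv2
def ray(f,uv,z):
    K=f["camera_matrix"];T=f["world_from_camera"]
    p=np.c_[np.atleast_2d(uv).astype(float),np.ones(len(np.atleast_2d(uv)))]
    d=(np.linalg.inv(K)@p.T).T@T[:3,:3].T;o=T[:3,3]
    return o+d*((z-o[2])/d[:,2])[:,None]
def cloud(f):
    v,u=np.mgrid[:384,:512];z=f["range_z"];K=f["camera_matrix"];T=f["world_from_camera"]
    P=np.stack([(u-K[0,2])/K[0,0]*z,(v-K[1,2])/K[1,1]*z,z],-1)
    return P@T[:3,:3].T+T[:3,3]
def block(f,lo=.036,hi=.062,roi=(.40,.80,-.25,.25)):
    """white block: mask by height & region; largest comp; returns centre, axis angle to nose"""
    P=cloud(f);im=f["img"].astype(int)
    return P
E
python3 - <<'E'
import pickle;from h import *
f=pickle.load(open("f0.pkl","rb"))["top"];P=cloud(f)
c=cv2.resize(f["img"][70:230,130:420],None,fx=2.7,fy=2.7,interpolation=cv2.INTER_CUBIC);cv2.imwrite("pics/crop0.png",c)
m=((P[...,2]>.02)&(P[...,0]>.2)&(f["range_z"]>0)).astype(np.uint8)
n,l,st,ce=cv2.connectedComponentsWithStats(m)
for i in range(1,n):
    if st[i,4]<25: continue
    p=P[l==i];h=np.percentile(p[:,2],95)
    t=p[p[:,2]>h-.012][:,:2].astype(np.float32)
    r=cv2.minAreaRect(t*1000)
    print(st[i],"h%.3f"%h,"med",np.median(t,0).round(3),"rect",np.round(r[0],1),np.round(r[1],1),round(r[2],1))
E
```

```text
[  88   19   47   70 1756] h0.098 med [0.946 0.579] rect [951.4 583. ] [ 84.6 215.2] 79.9
[ 399   50  113   49 2788] h0.029 med [ 0.93  -0.601] rect [ 927.9 -606.1] [150.2 400.7] 6.9
[ 245   77  104   62 3693] h0.056 med [ 0.818 -0.056] rect [810.8 -54.4] [339.1 120.9] 85.4
[ 160   87   63   40 1577] h0.054 med [0.773 0.298] rect [774.6 302.1] [202.2  89.9] 75.9
[   0   88   40   43 1190] h0.097 med [0.731 0.843] rect [734.5 860.7] [103.1  93.6] 11.4
[162 151  21  22 235] h0.074 med [0.576 0.343] rect [571.9 343.3] [62.2 61.2] 77.4
[383 160  22  22 358] h0.111 med [ 0.569 -0.371] rect [ 568.8 -373.2] [26.7 24.8] 88.5
[ 240  164   64   33 1672] h0.053 med [0.527 0.022] rect [527.2  19.3] [199.2  89.1] 85.8
[   0  179   80   96 3034] h0.205 med [0.356 0.775] rect [330.2 774.9] [256.   31.5] 1.6
[198 197  13  14 142] h0.060 med [0.441 0.233] rect [440.8 233.9] [37.1 38. ] 21.0
[336 198  18  19 250] h0.059 med [ 0.447 -0.216] rect [ 447.9 -216.9] [43.8 49.9] 78.5
[132 203  23  29 423] h0.042 med [0.395 0.426] rect [394.8 426.9] [80.7 51.8] 24.6
[ 142  241   48   40 1351] h0.072 med [0.249 0.339] rect [242.9 339.9] [118.7 115.5] 17.3
[ 237  243   70   37 1732] h0.722 med [0.221 0.013] rect [222.7  13.6] [45.9 78.3] 2.5
[ 354  245   66   43 1615] h0.072 med [ 0.249 -0.354] rect [ 230.5 -345.3] [116.6 165.6] 49.7
[ 81 246  15  31  79] h0.032 med [0.261 0.58 ] rect [254.4 581.8] [98.1 38.9] 18.6
[484 278  28   7 146] h0.561 med [ 0.206 -0.461] rect [ 206.5 -460.2] [10.3 27. ] 2.4
```

View pics/crop0.png

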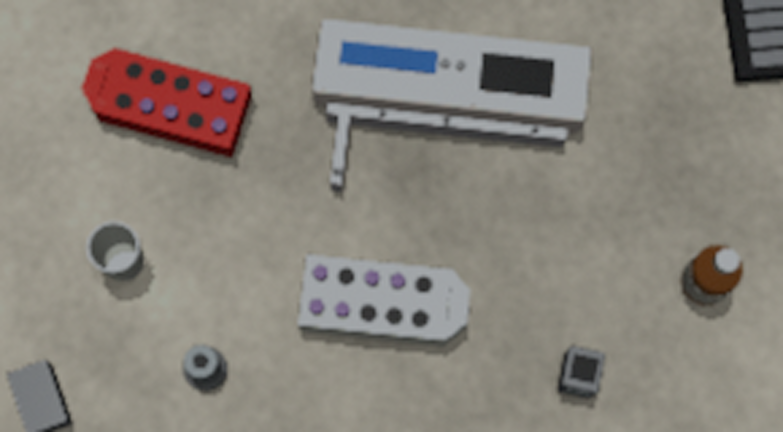

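The crop confirms it: small white block with a 199x89 mm top, bevelled nose at crop (460,303) facing right (-y). Next I measure the dock frame and the tool yaw.

```bash
cat >> h.py <<'E'
def block_pose(f,D,near,rad=.16):
    """near: guess in world xy. top-face band, minAreaRect; nose sign from width at ends"""
    P=cloud(f);g=np.asarray(near)
    q=dock_inv(D,P[...,:2].reshape(-1,2)).reshape(384,512,2)
    m=((P[...,2]>.040)&(P[...,2]<.066)&(np.hypot(P[...,0]-g[0],P[...,1]-g[1])<rad)&(f["img"].min(-1)>0)&(f["range_z"]>0)&(q[...,0]<.003)).astype(np.uint8)
    m=cv2.morphologyEx(m,cv2.MORPH_OPEN,np.ones((3,3),np.uint8))
    n,l,st,ce=cv2.connectedComponentsWithStats(m);i=1+np.argmax(st[1:,4])
    p=P[l==i][:,:2].astype(np.float32)*1000;r=cv2.minAreaRect(p)
    c=np.array(r[0]);w,h=r[1];a=np.radians(r[2])+(0 if w>h else np.pi/2)
    u=np.array([np.cos(a),np.sin(a)]);v=np.array([-u[1],u[0]])
    s=(p-c)@u;t=(p-c)@v
    wp=np.ptp(t[s>max(w,h)/2-8]);wm=np.ptp(t[s<-max(w,h)/2+8])
    if wp>wm:a+=np.pi;u=-u
    c=c/1000
    cd=dock_inv(D,c[None])[0];ad=np.degrees((a-D[2]+np.pi)%(2*np.pi)-np.pi)
    return c,cd,ad,(np.round(r[1],1),wp,wm)
def dock_inv(D,p):
    c,s=np.cos(D[2]),np.sin(D[2]);R=np.array([[c,-s],[s,c]]);return (p-np.array(D[:2]))@R
def dock_fwd(D,p):
    c,s=np.cos(D[2]),np.sin(D[2]);R=np.array([[c,-s],[s,c]]);return np.asarray(p)@R.T+np.array(D[:2])
E
python3 - <<'E'
import pickle;from h import *;from plant import manip
from scipy.spatial.transform import Rotation as Ro
f=pickle.load(open("f0.pkl","rb"))["top"];P=cloud(f)
# rail top z~.034; between housing and bench
m=(P[...,2]>.022)&(P[...,2]<.043)&(P[...,0]>.62)&(P[...,0]<.86)&(np.abs(P[...,1]+.06)<.22)
m[:, :245]=0;m[:,350:]=0
p=P[m][:,:2]; print(len(p),p.min(0),p.max(0))
# rail lower (near) edge by colums
E=[]
for u in range(270,342,2):
    vs=np.where(m[:,u])[0]
    if len(vs):E.append([u,vs.max(),len(vs)])
E=np.array(E);print(E[::4].tolist())
w=ray(f,E[:,:2]+[0,.5],.034)[:,:2];k=np.polyfit(w[:,1],w[:,0],1);print("rail face x=%.4f y + %.4f"%tuple(k),"res",np.abs(np.polyval(k,w[:,1])-w[:,0]).max())
th=np.arctan(-k[0]);print("dock yaw deg",np.degrees(th))
# along rail coords
c,s=np.cos(th),np.sin(th);a=p@np.array([-s,c]);b=p@np.array([c,s]);r0=np.median(w@np.array([c,s]))
print("face offset",r0,"a range",a.min(),a.max())
q=(b<r0-.02);print("stop a",np.percentile(a[q],[2,10,50,90,98]),"b-r0 min",(b[q]-r0).min(),q.sum())
st=manip.state();R=Ro.from_quat(st["tool_rot"],scalar_first=True).as_matrix();print(R.round(3))
T=manip.grab_frame("wrist");print(T["T_tool_cam"].round(3))
E
```

```text
827 [ 0.67025027 -0.2279923 ] [0.85843748 0.11722064]
[[270, 114, 8], [278, 115, 8], [286, 115, 6], [294, 116, 8], [302, 118, 8], [310, 118, 8], [318, 119, 7], [326, 121, 8], [334, 121, 9]]
rail face x=0.0657 y + 0.7500 res 0.02114366575192539
dock yaw deg -3.7581937077925565
face offset 0.7480752249314749 a range -0.17158216604969 0.16855462153817302
stop a [0.12095792 0.12169181 0.12744517 0.13320877 0.13435393] b-r0 min -0.08488991621841946 86
[[ 0.279 -0.     0.96 ]
 [-0.96   0.002  0.279]
 [-0.002 -1.     0.   ]]
[[ 1.    -0.    -0.     0.   ]
 [-0.    -0.298  0.955 -0.142]
 [-0.    -0.955 -0.298  0.076]
 [ 0.     0.     0.     1.   ]]
```

Request:
drive_tool([
  [[0,0,0],[0,0.8,0],1],
  [[0,0,0],[0,0.8,0],1],
  [[0,0,0],[0,0.8,0],1],
  [[0,0,0],[0,0.8,0],1],
  [[0,0,0],[0,0.8,0],1],
  [[-1,0,0.55],[0,0,0],1],
  [[-1,0,0.55],[0,0,0],1],
  [[-1,0,0.55],[0,0,0],1],
  [[-1,0,0.55],[0,0,0],1],
  [[-1,0,0.55],[0,0,0],1],
  [[-1,0,0.55],[0,0,0],1],
  [[-1,0,0.55],[0,0,0],1],
])

```text
time: 1.35
tool_pos: [0.2824, -0.4307, 0.2309]
tool_rot: [0.483, -0.483, 0.517, -0.516]
contact_force: [-0.5, 0.2, -0.3]
gripper_width: 0.004
```

Request:
drive_tool([
  [[-1,0,0.55],[0,0,0],1],
  [[-1,0,0.55],[0,0,0],1],
  [[-1,0,0.55],[0,0,0],1],
  [[-1,0,0.55],[0,0,0],1],
  [[-1,0,0.55],[0,0,0],1],
  [[-1,0,0.55],[0,0,0],1],
  [[-1,0,0.55],[0,0,0],1],
  [[-1,0,0.55],[0,0,0],1],
  [[-1,0,0.55],[0,0,0],1],
  [[-1,0,0.55],[0,0,0],1],
  [[-1,0,0.55],[0,0,0],1],
  [[-1,0,0.5],[0,0,0],1],
])

```text
time: 2.55
tool_pos: [0.4657, -0.1422, 0.231]
tool_rot: [0.483, -0.483, 0.516, -0.516]
contact_force: [0.2, 0.4, -0.2]
gripper_width: -0.003
```

Request:
drive_tool([
  [[-1,0,0.5],[0,0,0],1],
  [[-1,0,0.5],[0,0,0],1],
  [[-1,0,0.5],[0,0,0],1],
  [[-1,0,0.5],[0,0,0],1],
  [[-1,0,0.5],[0,0,0],1],
  [[-1,0,0.5],[0,0,0],1],
  [[-1,0,0.5],[0,0,0],1],
  [[-1,0,0.5],[0,0,0],1],
  [[-1,0,0.5],[0,0,0],1],
  [[-0.4,1,0.4],[0,0,0],1],
  [[0,1,0],[0,0,0],1],
  [[0,1,0],[0,0,0],1],
])

```text
time: 3.75
tool_pos: [0.6031, 0.0836, 0.1551]
tool_rot: [0.483, -0.483, 0.516, -0.516]
contact_force: [0.1, -0.3, -0.3]
gripper_width: 0.002
```

```bash
cat > see.py <<'E'
import sys;from h import *;from plant import manip
D=(.7478,-.0291,-.068)
s=manip.state();t=s["tool_pos"]
f=manip.grab_frame("top")
print("t",s["time"],"tool dock",dock_inv(D,t[None,:2])[0].round(4),"z",t[2].round(4),"F",s["contact_force"].round(1))
near=dock_fwd(D,[float(sys.argv[1]),float(sys.argv[2])])
c,cd,a,i=block_pose(f,D,near);print("block dock",cd.round(4),"yaw",round(a,1),i)
P=cloud(f)
if len(sys.argv)>3: cv2.imwrite(sys.argv[3],cv2.resize(f["img"][70:260,130:420],None,fx=2.7,fy=2.7,interpolation=cv2.INTER_CUBIC))
E
python3 see.py -.22 .03 pics/c1.png
```

```text
t 3.75 tool dock [-0.152   0.1026] z 0.1551 F [ 0.1 -0.3 -0.3]
block dock [-0.2235 -0.0052] yaw 89.8 (array([121.1,  88.5]), np.float64(47.02740734848809), np.float64(50.720204605132515))
```

View pics/c1.png

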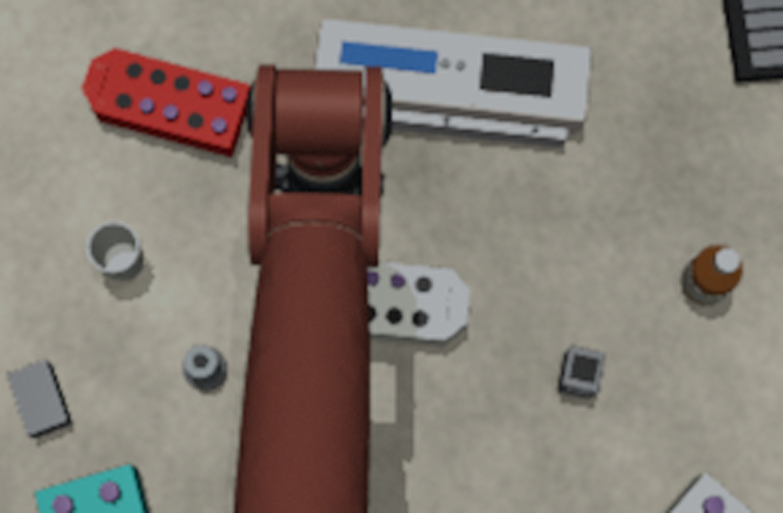

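The picture shows the arm over the block; its tail is hidden in the top view, so I'll merge in the scene camera while pushing. Lowering beyond the tail's far side and starting the swing.

Request:
drive_tool([
  [[0,1,0],[0,0,0],1],
  [[0,1,0],[0,0,0],1],
  [[0,1,0],[0,0,0],1],
  [[0,1,0],[0,0,0],1],
  [[0,1,0],[0,0,0],1],
  [[0,0.6,0],[0,0,0],1],
  [[0,0,-0.35],[0,0,0],1],
  [[0,0,-0.35],[0,0,0],1],
  [[-0.15,0,-0.35],[0,0,0],1],
  [[-0.15,0,-0.35],[0,0,0],1],
  [[-0.15,0,-0.35],[0,0,0],1],
])

```text
time: 4.9
tool_pos: [0.5606, 0.0975, 0.0178]
tool_rot: [-0.484, 0.482, -0.515, 0.517]
contact_force: [1.5, -0.8, 1.8]
gripper_width: -0.004
```

```bash
cat > see2.py <<'E'
import sys;from h import *;from plant import manip
# both views; white points of the top face, x y in the dock frame; occluders only hide part
D=(.7478,-.0291,-.068)
s=manip.state();t=s["tool_pos"];g=dock_fwd(D,[float(sys.argv[1]),float(sys.argv[2])])
Q=[]
for n in("top","scene"):
    f=manip.grab_frame(n);P=cloud(f);im=f["img"].astype(int)
    m=(P[...,2]>.036)&(P[...,2]<.048)&(np.hypot(P[...,0]-g[0],P[...,1]-g[1])<.15)&(im.min(-1)>80)&(np.ptp(im,-1)<50)
    m=cv2.morphologyEx(m.astype(np.uint8),cv2.MORPH_OPEN,np.ones((2,2),np.uint8))
    q=dock_inv(D,P[m>0][:,:2]);q=q[q[:,0]<0];Q.append(q);print(n,len(q))
    if len(sys.argv)>3: cv2.imwrite(f"pics/{sys.argv[3]}_{n}.png",cv2.resize(f["img"][110:310,160:400] if n=="scene" else f["img"][90:260,150:400],None,fx=2,fy=2))
q=np.vstack(Q).astype(np.float32)*1000
r=cv2.minAreaRect(q);w,h=r[1];a=np.radians(r[2])+(0 if w>h else np.pi/2)
u=np.array([np.cos(a),np.sin(a)]);v=np.array([-u[1],u[0]]);S=(q-r[0])@u;T=(q-r[0])@v;L=max(w,h)/2
e=[np.ptp(T[S>L-8]),np.ptp(T[S<8-L])]
if e[0]>e[1]:a+=np.pi
print("t",round(s["time"],2),"tool",(dock_inv(D,t[None,:2])[0]*1000).round(1),"z",t[2].round(4),"F",s["contact_force"].round(1))
print("block",np.round(r[0],1),"yaw",round(np.degrees(a)%360,1),np.round(r[1],1),np.round(e,0))
E
python3 see2.py -.22 .03
```

```text
top 600
scene 746
t 4.9 tool [-195.4  113.6] z 0.0178 F [ 1.5 -0.8  1.8]
block [-365.2   57.9] yaw 166.5 [183.8 414.6] [ 0. 38.]
```

```bash
sed -i 's/np.ones((2,2)/np.ones((3,3)/' see2.py; python3 see2.py -.22 .03 a
```

```text
top 327
scene 616
t 5.0 tool [-196.7  113.9] z 0.0169 F [-0.6 -0.3  0. ]
block [-222.5   -3.3] yaw 102.5 [ 91.4 127.2] [45. 49.]
```

View pics/a_scene.png

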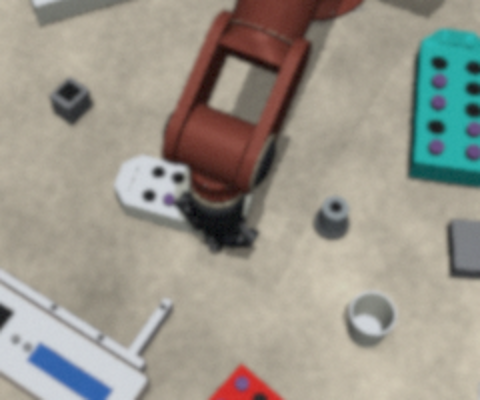

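The view shows the tail under the wrist. The visible nose puts the block at about 12.5° turned and centred at (-230, 32) in the dock frame, as the 40 mm pivot rule predicts. Continuing the arc.

Request:
drive_tool([
  [[-0.06,0,-0.41],[0,0,0],1],
  [[-0.06,0,-0.41],[0,0,0],1],
  [[-0.06,0,-0.41],[0,0,0],1],
  [[0.05,0,-0.42],[0,0,0],1],
  [[0.05,0,-0.42],[0,0,0],1],
  [[0.05,0,-0.42],[0,0,0],1],
  [[0.18,0,-0.41],[0,0,0],1],
  [[0.18,0,-0.41],[0,0,0],1],
  [[0.18,0,-0.41],[0,0,0],1],
])

```text
time: 6.0
tool_pos: [0.4656, 0.0901, 0.0163]
tool_rot: [0.483, -0.483, 0.516, -0.516]
contact_force: [1.7, 0.3, 0.6]
gripper_width: 0.001
```

```bash
cat >> see2.py <<'E'
if len(sys.argv)>4:
    y=np.radians(float(sys.argv[4]));d=np.array([np.cos(y),np.sin(y)])  # expected nose direction
    u=u if u@d>0 else -u
    v=np.array([-u[1],u[0]]);nose=np.array(r[0])+u*L
    print("nose",nose.round(1),"yaw",np.degrees(np.arctan2(u[1],u[0])).round(1),"centre from nose",(nose-100*u).round(1))
E
python3 see2.py -.23 .02 b -30
```

```text
top 380
scene 942
t 6.0 tool [-289.7   99.8] z 0.0163 F [1.7 0.3 0.6]
block [-253.3   11.9] yaw 151.7 [ 92.1 171.4] [ 9. 51.]
nose [-177.9  -28.7] yaw -28.3 centre from nose [-265.9   18.7]
```

Request:
drive_tool([
  [[0.19,0,-0.36],[0,0,0],1],
  [[0.19,0,-0.36],[0,0,0],1],
  [[0.19,0,-0.36],[0,0,0],1],
  [[0.37,0,-0.27],[0,0,0],1],
  [[0.37,0,-0.27],[0,0,0],1],
  [[0.37,0,-0.27],[0,0,0],1],
  [[0.36,0,-0.17],[0,0,0],1],
  [[0.36,0,-0.17],[0,0,0],1],
  [[0.36,0,-0.17],[0,0,0],1],
])

```text
time: 7.0
tool_pos: [0.4017, 0.0248, 0.0163]
tool_rot: [0.483, -0.483, 0.516, -0.516]
contact_force: [1.0, 1.1, -0.6]
gripper_width: -0.002
```

```bash
python3 see2.py -.25 -.01 c 15
```

```text
top 298
scene 1099
t 7.0 tool [-349.    30.3] z 0.0163 F [ 1.   1.1 -0.6]
block [-278.3  -10.5] yaw 18.1 [196.8  88.6] [52. 84.]
nose [-184.7   20. ] yaw 18.1 centre from nose [-279.8  -11. ]
```

Request:
drive_tool([
  [[0.4,0,-0.25],[0,0,0],1],
  [[0.4,0,-0.25],[0,0,0],1],
  [[0.4,0,-0.25],[0,0,0],1],
  [[0.44,0,0.06],[0,0,0],1],
  [[0.44,0,0.06],[0,0,0],1],
  [[0.44,0,0.06],[0,0,0],1],
  [[0.41,0,0.18],[0,0,0],1],
  [[0.41,0,0.18],[0,0,0],1],
])

```text
time: 7.9
tool_pos: [0.3917, -0.0584, 0.0163]
tool_rot: [0.483, -0.483, 0.516, -0.516]
contact_force: [-0.4, 1.8, -0.4]
gripper_width: 0.0
```

```bash
python3 see2.py -.27 -.03 d 60
```

```text
top 222
scene 1207
t 7.9 tool [-353.3  -53.4] z 0.0163 F [-0.4  1.8 -0.4]
block [-272.   -33.7] yaw 58.1 [204.6  90.8] [52. 60.]
nose [-218.    53.2] yaw 58.1 centre from nose [-270.7  -31.7]
```

Request:
drive_tool([
  [[0.42,0,0.28],[0,0,0],1],
  [[0.42,0,0.28],[0,0,0],1],
  [[0.42,0,0.28],[0,0,0],1],
  [[0.25,0,0.36],[0,0,0],1],
  [[0.25,0,0.36],[0,0,0],1],
  [[0.2,0,0.3],[0,0,0],1],
])

```text
time: 8.6
tool_pos: [0.4353, -0.11, 0.0163]
tool_rot: [0.483, -0.483, 0.516, -0.516]
contact_force: [-1.7, 1.0, 0.7]
gripper_width: 0.003
```

```bash
python3 see2.py -.25 -.04 e 90
```

```text
top 252
scene 1254
t 8.6 tool [-306.3 -101.9] z 0.0163 F [-1.7  1.   0.7]
block [-251.8  -48.4] yaw 90.8 [ 93.2 200.9] [53. 88.]
nose [-253.2   52. ] yaw 90.8 centre from nose [-251.8  -48. ]
```

View pics/e_scene.png

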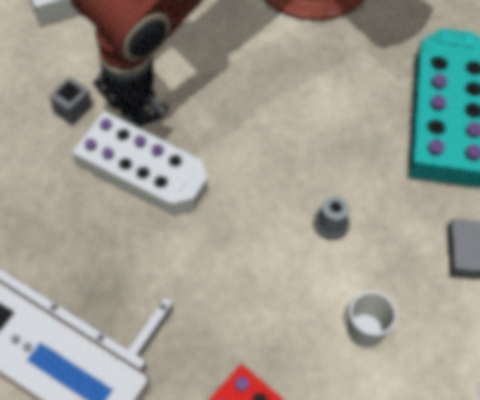

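The block is now nose-first towards the end stop (yaw 90.8°, centre (-252,-48) mm in the dock frame), clear of both fixtures. Backing off, centring behind its long side, opening the fingers for a two-point push towards the rail.

Request:
drive_tool([
  [[0,0,-0.7],[0,0,0],1],
  [[-0.5,0,0],[0,0,0],1],
  [[-0.8,0,0],[0,0,0],-1],
  [[-0.8,0,0],[0,0,0],-1],
  [[0,0.35,0],[0,0,0],-1],
  [[0,0,0],[0,0,0],-1],
  [[0,0,0],[0,0,0],-1],
  [[0,0,0.4],[0,0,0],-1],
  [[0,0,0.4],[0,0,0],-1],
  [[0,0,0.5],[0,0,0],-1],
  [[0,0,0.5],[0,0,0],-1],
  [[0,0,0.5],[0,0,0],-1],
])

```text
time: 9.9
tool_pos: [0.4783, -0.06, 0.0074]
tool_rot: [0.482, -0.484, 0.517, -0.516]
contact_force: [-4.1, -0.4, 2.8]
gripper_width: 1.001
```

Request:
drive_tool([
  [[0,0,0.5],[0,0,0],-1],
  [[0,0,0.5],[0,0,0],-1],
  [[0,0,0.5],[0,0,0],-1],
  [[0,0,0.5],[0,0,0],-1],
  [[0,0,0.5],[0,0,0],-1],
  [[0,0,0.5],[0,0,0],-1],
])

```text
time: 10.5
tool_pos: [0.5537, -0.0646, 0.0074]
tool_rot: [0.483, -0.483, 0.516, -0.516]
contact_force: [-4.2, -0.2, 2.5]
gripper_width: 0.998
```

```bash
python3 see2.py -.135 -.04 g 90
```

```text
top 50
scene 1434
t 10.5 tool [-191.3  -48.6] z 0.0074 F [-4.2 -0.2  2.5]
block [-134.2  -48.2] yaw 90.7 [ 93.1 205.5] [42. 78.]
nose [-135.5   54.5] yaw 90.7 centre from nose [-134.3  -45.4]
```

Request:
drive_tool([
  [[0,0,0.5],[0,0,0],-1],
  [[0,0,0.5],[0,0,0],-1],
  [[0,0,0.5],[0,0,0],-1],
  [[0,0,0.5],[0,0,0],-1],
  [[0,0,0.5],[0,0,0],-1],
  [[0,0,0.4],[0,0,0],-1],
  [[0,0,0.2],[0,0,0],-1],
  [[0,0,0.2],[0,0,0],-1],
])

```text
time: 11.4
tool_pos: [0.6349, -0.0699, 0.0074]
tool_rot: [0.483, -0.483, 0.517, -0.516]
contact_force: [-3.2, 0.9, 1.7]
gripper_width: 0.997
```

Request:
drive_tool([
  [[0,0,0.1],[0,0,0],-1],
  [[0,0,0.1],[0,0,0],-1],
  [[0,0,0.1],[0,0,0],-1],
])

```text
time: 11.7
tool_pos: [0.6424, -0.0705, 0.0075]
tool_rot: [0.483, -0.483, 0.516, -0.516]
contact_force: [-3.1, -0.3, -0.0]
gripper_width: 0.998
```

```bash
python3 see2.py -.05 -.04 h 90
```

```text
top 62
scene 1535
t 11.7 tool [-102.4  -48.4] z 0.0075 F [-3.1 -0.3 -0. ]
block [-47.7 -48.8] yaw 90.2 [ 92.6 203.8] [47. 86.]
nose [-48.2  53.1] yaw 90.2 centre from nose [-47.8 -46.9]
```

Request:
drive_tool([
  [[0,0,0.1],[0,0,0],-1],
  [[0,0,0.1],[0,0,0],-1],
])

```text
time: 12.0
tool_pos: [0.6468, -0.0706, 0.0074]
tool_rot: [0.483, -0.483, 0.517, -0.516]
contact_force: [-13.3, 0.8, 8.9]
gripper_width: 0.999
```

Request:
drive_tool([
  [[0,0,-0.5],[0,0,0],-1],
  [[0,-1,0],[0,0,0],-1],
  [[0,-1,0],[0,0,0],-1],
  [[0,-1.0,0],[0,0,0],-1],
  [[0.9,-0.3,0.4],[0,0,0],1],
  [[0.9,0,0.5],[0,0,0],1],
  [[1,0,0.5],[0,0,0],1],
  [[1,0,0.5],[0,0,0],1],
  [[1,0,0.4],[0,0,0],1],
  [[1,0,0.4],[0,0,0],1],
  [[0,0,0],[0,0,0],1],
])

```text
time: 13.1
tool_pos: [0.6944, -0.2228, 0.0909]
tool_rot: [-0.483, 0.482, -0.516, 0.519]
contact_force: [-0.3, 0.8, 0.3]
gripper_width: 0.004
```

```bash
python3 see2.py -.04 -.05 i 90
```

```text
top 395
scene 1458
t 13.1 tool [ -40.1 -196.9] z 0.0909 F [-0.3  0.8  0.3]
block [-43.5 -48.4] yaw 90.0 [203.8  86.9] [46. 83.]
nose [-43.4  53.5] yaw 90.0 centre from nose [-43.5 -46.5]
```

View pics/i_scene.png

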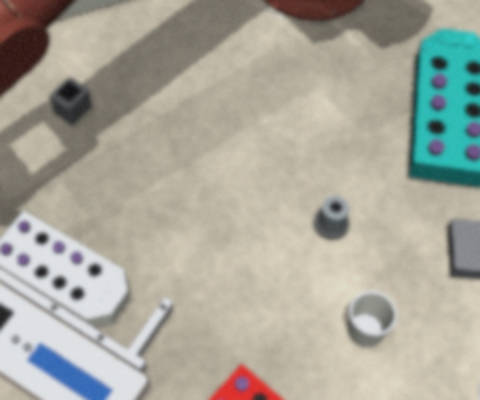

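The view shows the block flush along the rail, nose facing the end stop with about 47 mm left. Now the push on the tail.

Request:
drive_tool([
  [[0,1,-0.15],[0,0,0],1],
  [[0,1,0],[0,0,0],1],
  [[0,1,0],[0,0,0],1],
  [[-0.4,0,0],[0,0,0],1],
  [[-0.4,0,0],[0,0,0],1],
  [[-0.4,0,0],[0,0,0],1],
  [[-0.4,0,0],[0,0,0],1],
  [[-0.4,0,0],[0,0,0],1],
  [[-0.4,0,0],[0,0,0],1],
  [[-0.3,0,0],[0,0,0],1],
  [[-0.2,0,0],[0,0,0],1],
])

```text
time: 14.3
tool_pos: [0.6944, -0.1462, 0.0159]
tool_rot: [-0.483, 0.483, -0.516, 0.517]
contact_force: [-0.6, -4.1, 2.8]
gripper_width: -0.001
```

```bash
python3 see2.py -.04 -.015 j 90
```

```text
top 309
scene 1527
t 14.3 tool [ -45.3 -120.4] z 0.0159 F [-0.6 -4.1  2.8]
block [-43.6  -5.8] yaw 90.1 [ 87.1 200.8] [56. 85.]
nose [-43.7  94.6] yaw 90.1 centre from nose [-43.6  -5.4]
```

Request:
drive_tool([
  [[-0.1,0,0],[0,0,0],1],
  [[-0.1,0,0],[0,0,0],1],
])

```text
time: 14.6
tool_pos: [0.6938, -0.1424, 0.0147]
tool_rot: [-0.483, 0.484, -0.516, 0.517]
contact_force: [-1.0, -11.0, 0.9]
gripper_width: 0.004
```

Request:
drive_tool([
  [[-0.06,0,0],[0,0,0],1],
])

```text
time: 14.7
tool_pos: [0.6938, -0.1425, 0.0147]
tool_rot: [-0.482, 0.484, -0.515, 0.517]
contact_force: [-0.9, -12.4, -0.1]
gripper_width: -0.003
```

Force rose to 12 N: the nose is against the end stop. Backing off and raising clear of the block.

Request:
drive_tool([
  [[0.6,0,0],[0,0,0],1],
  [[1,0,0],[0,0,0],1],
  [[0.5,-1,0],[0,0,0],1],
  [[0,-1,0],[0,0,0],1],
  [[0,-1,0],[0,0,0],1],
  [[0,-1,0],[0,0,0],1],
  [[1,-1,-1],[0,0,0],1],
  [[1,0,-1],[0,0,0],1],
  [[1,0,-1],[0,0,0],1],
  [[0,0,0],[0,0,0],1],
])

```text
time: 15.7
tool_pos: [0.6081, -0.2643, 0.1392]
tool_rot: [0.482, -0.482, 0.518, -0.516]
contact_force: [0.6, -0.5, 0.2]
gripper_width: 0.002
```

```bash
python3 see2.py -.04 0 k 90
python3 - <<'E'
from h import *;from plant import manip
f=manip.grab_frame("top");P=cloud(f)
for n,c,h in(("reagent",(.569,-.372),.1),("beaker",(.572,.343),.06),("slide",(.395,.427),.02)):
    m=(P[...,2]>h-.01)&(np.hypot(P[...,0]-c[0],P[...,1]-c[1])<.06);r=cv2.minAreaRect(P[m][:,:2].astype(np.float32)*1000);print(n,np.round(r[0],1))
E
```

```text
top 404
scene 1537
t 15.7 tool [-123.4 -244.1] z 0.1392 F [ 0.6 -0.5  0.2]
block [-43.5  -0.8] yaw 90.1 [ 86.4 204. ] [42. 82.]
nose [-43.7 101.2] yaw 90.1 centre from nose [-43.5   1.2]
reagent [ 577.2 -351.4]
beaker [572.5 342.9]
slide [396.2 426.7]
```

View pics/k_top.png

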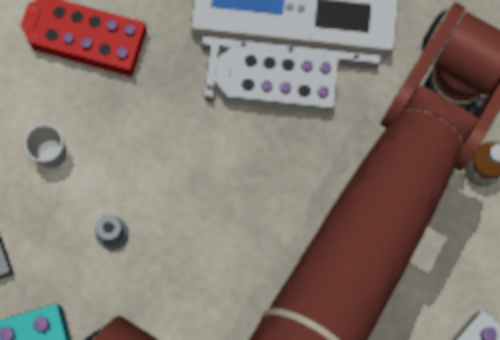

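The view shows the block in the dock corner, its nose (about px (218,75)) at the end stop and its long side along the rail; the bottle (490,160) still stands. The shift in the bottle's reading probably comes from the arm being inside its mask. Handing in.

```bash
python3 -c "
from plant import manip
print(manip.state()['contact_force'].round(2)); print(manip.job_done())"
```

```text
[ 1.24 -0.06  0.92]
the job is handed in; nothing more can be done
None
```

The block is home in the dock corner, nose against the end stop, and the job was handed in at about 16 s of robot time. I turned it end for end by pushing its tail round in an arc with the closed fingers. Then I pushed it flat against the rail with the fingers open, and slid it by its tail to the end stop. The force rose to about 13 N at the rail and 12 N at the stop, and I then backed off.

**Block position:** my last check, in the dock frame, put its middle at about (-43.5, 0) mm, ±1.2 mm. Its yaw was 90.1° and its nose was at y about 100–101 mm. The dock frame was itself measured only to about 3 mm, so the contact forces are the stronger evidence that it is home. I did not measure tilt or height separately.

**Other objects:**
- **Beaker and slide box:** both read within 1.5 mm of where they started.
- **Bottle:** its reading disagreed, about 20 mm off. I think this was the gripper showing up in its mask, and I did not measure it again. It stood upright in the last picture, no unexpected force was felt, and the nearest finger path passed over 100 mm away.
- **Decapper and reader:** the block and fingers were planned to stay at least 25 mm clear of both. I saw no sign of contact but did not measure their positions again.

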